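Hang the slide carrier in the stainer's transport channel

ROBOT

A 6-joint arm with a two-finger parallel gripper is mounted at the origin on the work surface. World frame = base frame: x ahead of the robot, y to its left, z up, the work surface at z = 0. Lengths are in m, angles in rad, forces in N, time in s.
With the tool pointing down it reaches from about 0.35 to 0.85 m from the base axis. Payload 8.1 kg.
Tool frame: the origin (TCP) lies at the very end of the fingers, on their centre line; the grasp point (between the pads) lies 19 mm behind it; z points along the fingers, y is the line along which they close (so a half turn about z gives the same grasp; the last joint's range is limited). The gripper opens to 93 mm and grips with 3 to 60 N. Pads are 15 mm wide; open, the fingers measure 128 mm over their backs; the gripper's body (75 mm by 188 mm) begins 65 mm behind the grasp point.
Start: joints at [-1.287, 0.13, 1.488, -0, 1.523, -0.085], TCP at [0.216, -0.56, 0.219] pointing down, gripper open.
Joint ranges: [-2.96, 2.96], [-0.89, 2.26], [0.02, 2.5], [-1.34, 4.48], [0, 2.73], [-2.66, 2.66]. Speed limits (rad/s): [2.39, 2.39, 2.79, 3.14, 3.14, 3.14].

INTERFACE

Orientations are given as a rotation vector (axis times angle).
In Python, from plant import monitor, eyes, ticket gives the robot as it stands.
- The arm moves only by the tool arm_command, never from a script. Its argument "deltas" is a list that holds one entry, the list of rows, each a list of 6 numbers: the shift along the world's x, y, z in cm, then the turn, a rotation vector about the world's x, y, z in degrees. In form: [[[tx, ty, tz, rx, ry, rz], ...]]. A call has 1 to 12 rows; each row shifts and turns the commanded pose from where the row before left it; what a row does not reach is not made up. A row lasts 1/12 s, in which the tool goes at most 41.7 mm and 7.16 degrees, less where a joint would pass 70% of its speed; a pose out of reach is approached as far as the arm can. A call is refused whole if a number of a shift passes 4.17 or a number of a turn 7.16, either way. A call with a gripper value outside its range is refused whole. "gripper" is the opening, from -1 (shut) to 1 (fully open), set as the call begins (left out, the last holds). The fingers move at their own pace and stop on an object; "squeeze" is the grip in N (left out, the last holds). Time passes only in rows, so rows that do not move let the fingers close. It gives the time, the measured TCP pose, the force, the opening and the grip force at its end, in the units of the state.
- monitor.read_state(): the state, without advancing time (a new reading comes with each control period).
- eyes.read_camera(name): name is "side" or "top" or "wrist"; returns the picture (384x512x3 uint8, blue, green, red); there is no depth.
- eyes.camera_model(name): a dict with "fx", "fy", "cx", "cy" (pixels), "rvec" (rotation vector, rad) and "tvec" (3), from world to camera coordinates, as OpenCV has them. Camera axes: x right, y down, z forward; pixel columns grow to the right and rows downward; lengths in m; the calibration is good to about 2 mm. The wrist camera is an equidistant fisheye: a pixel r from the principal point sees the ray r / f radians off the axis. A picture is of the moment at which its call begins: read the wrist's pose just before it. camera_model takes no time and is no camera call; for the wrist camera it gives the pose at the moment of the call.
- ticket.close_job(): hands the job in; it is judged then, once.
The state is a dict: "t": time; "q": joint angles; "dq": joint speeds; "joint_torque": joint torques, N m; "tool_pos": TCP position; "orientation": TCP orientation; "force": force on the tool from outside, world axes, zero at the start; "wrist_torque": the same for the moment, N m; "opening": finger opening in m; "gripper_force": force on a finger pad.
Only numpy, scipy, OpenCV 4.12 (cv2) and the standard library are available. Lean on these libraries where they do the work, as an engineer would, in place of code of your own. Each camera call takes 0.05 s, during which the arm holds its last target. There are 200 camera calls.

TASK

Take the slide carrier that has the hook, lift its hook over the lip of the stainer's transport channel and lower it gently until it rests on the transport strip, then slide it along the channel until the hook drops fully home in the strip's pocket. Leave it hanging there, let go, and leave the plain rack, the two bottles and the dish where they are. Never force it: keep the push on the stainer light (under 35 N).

Things in the scene. Friction and masses are not known exactly. Their poses are not given: they have to be found in the camera images.
- carrier: the hooked slide carrier: bare steel frame of upright glass slides, 0.2 to 0.45 kg, frame 30 (x) by 84 (y) by 84 mm high. Origin: centre of its underside, z up. Its hook (a neck 20 mm wide, z 80 to 84 mm, ending in a down-pointing tongue) points to +x. Stands upright on the bench at the robot's right, in one of two places; the plain rack is in the other
- tongue_tip (a point): lowest point of the carrier's tongue, at (29, 0, 50) mm in the carrier's frame. The tongue is 6 mm thick (x 26 to 32), 20 mm wide in y, its lower end a half-round of radius 10 mm seen along x. Gap between frame and tongue: 11 mm (x 15 to 26)
- grip_tab (a point): where to hold the carrier, at (0, 0, 107) mm in its frame: middle of an upright tab on the frame's top, 12 mm (x) by 24 mm (y), z 84 to 124 mm; pinch it from above across the 24 mm
- plain_rack: a rack like the carrier, same frame and tab, but without neck and tongue. Not to be disturbed. Origin: centre of its underside
- stainer: the slide stainer: low white and steel unit fixed on the bench, 150 mm deep (x), 360 mm long (y), 100 mm high. Origin: foot of its front face at mid length; x points into the unit, away from the robot, y along the channel, z up. Home: tongue tip at z = 77 mm, carrier's x along the stainer's x, frame in front of the front face, leaning up to 0.15 rad when let go
- lip_top (a point): middle of the anti-jump lip's top edge, at (2.5, 0, 100) mm in the stainer's frame. The lip is the top of the front wall: x 0 to 5 mm. Behind it the open channel, x 5 to 19 mm, then the deck, also at z = 100 mm
- channel_mid (a point): middle of the channel's floor, at (12, 0, 84) mm in the stainer's frame: the upper face of a steel strip, locked and rigid, with one pocket (22 mm long in y, 7 mm deep, square edges) centred anywhere from y = -45 to +45 mm: not reported, to be seen or felt. The tongue dips in and centres itself when within about 4 mm. Channel open for y -85 to +85 mm
- dropper_bottle: a small amber dropper bottle, 32 mm diameter, 70 mm high, standing at the back of the stainer's deck (135 mm behind the front face). Not to be disturbed. Origin: centre of its underside
- wash_bottle: a white bottle, 60 mm diameter, 150 mm high, on the bench to the left. Not to be disturbed. Origin: centre of its underside
- stain_dish: a small white open dish 60 by 60 by 30 mm high, on the bench between the racks and the stainer. Not to be disturbed. Origin: centre of its underside
Not all that is in view belongs to the job. What is shaped like the carrier but orange is not meant.

How it is judged:
By the outcome, as a careful person would: the job done as asked, in the order asked, and still so for the second after the job is handed in, with the robot touching nothing.
It also fails if it takes over 64 s, if anything falls off the work surface, if the arm or the gripper's body presses on something with over 40 N, if the wrist force passes 120 N, or if a joint passes its speed limit or range.

## Working session

There is one attempt and no reset: what is moved stays moved. The work goes in short steps, Python scripts to look and compute and a tool call to move; the robot and the scene stay as the last step left them, time stands still between calls to the robot, and variables do not carry over. Pictures are saved under pics/ and viewed, at most 10 in all, crops included, and the job is handed in when it is done.

Besides the shell and the picture viewer there is one more tool, called after "Request:" in YAML: its name, and indented under it one key for each argument. arm_command: Moves the arm, as the interface text tells. Its arguments: {"type":"object","properties":{"deltas":{"type":"array"},"gripper":{"type":"number"},"squeeze":{"type":"number"}},"required":["deltas"]}

```bash
ls; mkdir -p pics; cat > h.py <<'E'
import numpy as np, cv2
from plant import monitor, eyes, ticket
def save(n,f,crop=None,s=1):
    im=eyes.read_camera(n); cv2.imwrite(f'pics/{f}_raw.png',im)
    if crop: x0,y0,x1,y1=crop; im=im[y0:y1,x0:x1]
    if s!=1: im=cv2.resize(im,None,fx=s,fy=s,interpolation=cv2.INTER_CUBIC)
    cv2.imwrite(f'pics/{f}.png',im)
def at(n,px,z,m=None):
    m=m or eyes.camera_model(n); R=cv2.Rodrigues(np.array(m['rvec'],float))[0]; t=np.array(m['tvec'],float).ravel()
    d=R.T@np.array([(px[0]-m['cx'])/m['fx'],(px[1]-m['cy'])/m['fy'],1]); c=-R.T@t
    return c+d*(z-c[2])/d[2]
def proj(n,P,m=None):
    m=m or eyes.camera_model(n); R=cv2.Rodrigues(np.array(m['rvec'],float))[0]; t=np.array(m['tvec'],float).ravel()
    p=R@np.array(P,float)+t; return np.array([m['cx']+m['fx']*p[0]/p[2],m['cy']+m['fy']*p[1]/p[2]])
def tri(a,pa,b,pb):
    A=at(a,pa,0);A2=at(a,pa,.1);B=at(b,pb,0);B2=at(b,pb,.1)
    u=A2-A;v=B2-B; s=np.linalg.lstsq(np.c_[u,-v],B-A,rcond=None)[0]
    return (A+u*s[0]+B+v*s[1])/2, np.linalg.norm(A+u*s[0]-B-v*s[1])
E
python3 - <<'E'
from h import *
a=eyes.read_camera('top');b=eyes.read_camera('side')
cv2.imwrite('pics/top_raw.png',a);cv2.imwrite('pics/side_raw.png',b)
for n,i in(('top',a),('side',b)): cv2.imwrite(f'pics/{n}0.png',cv2.resize(i,(800,600),interpolation=cv2.INTER_CUBIC))
for n in('top','side'):
    m=eyes.camera_model(n);R=cv2.Rodrigues(np.array(m['rvec'],float))[0];print(n,-R.T@np.array(m['tvec']).ravel(),R[2],m['fx'])
print(monitor.read_state())
E
```

```text
pics
top [0.38311823 0.0068983  1.2751441 ] [ 0.13991069 -0.00496684 -0.99015167] 392.5184602684608
side [0.04838492 0.74952293 0.73882394] [ 0.45863061 -0.68724302 -0.56334269] 459.166743066264
{'t': 0.1, 'q': array([-1.28741210e+00,  1.31106205e-01,  1.48915308e+00,  3.28620971e-06,
        1.52298857e+00, -8.54018060e-02]), 'dq': array([-3.03851789e-04, -9.86602420e-04, -9.45403002e-04,  3.01374288e-04,
        9.23307748e-05,  8.91803403e-05]), 'joint_torque': array([ 7.45302023e-04, -5.61345112e+01, -4.93093550e+01,  7.70535436e-02,
        2.91605975e-02, -3.44229716e-05]), 'tool_pos': array([ 0.21616956, -0.5591656 ,  0.21768956]), 'orientation': array([-3.08671604e+00, -5.75708321e-01,  2.51692295e-04]), 'force': array([0.42258257, 0.09993797, 0.59325769]), 'wrist_torque': array([-0.01965046,  0.02456466, -0.04957571]), 'gripper_force': 0.0, 'opening': 0.09320599424321943}
```

View pics/top0.png

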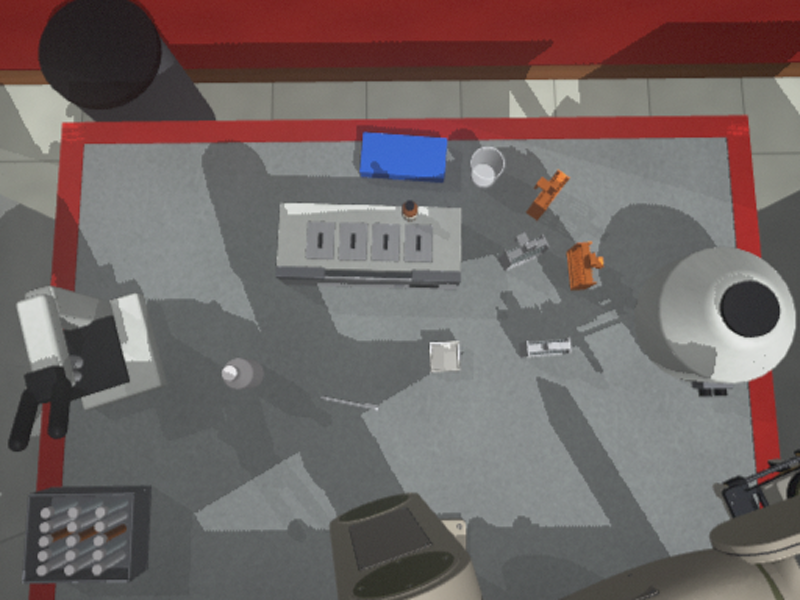

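View pics/side0.png

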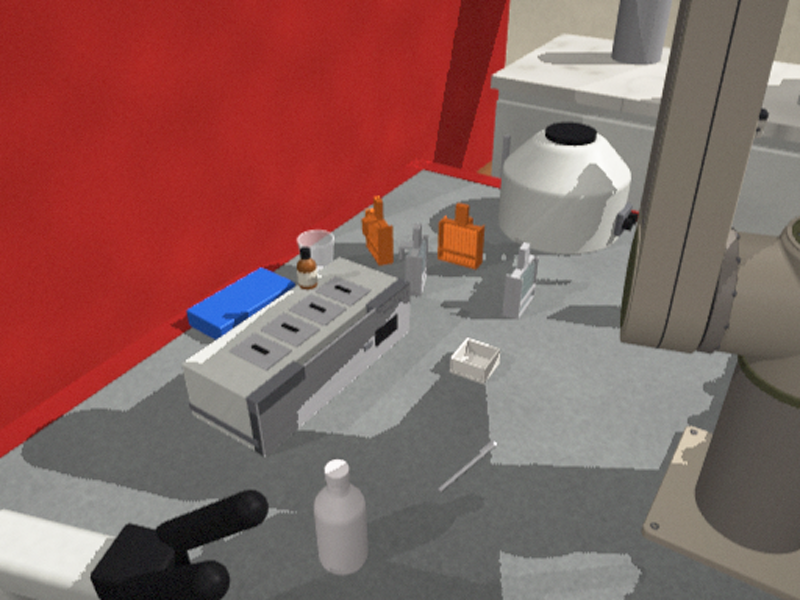

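The top view (800 px scale) shows grey racks at (525,248) and (549,347), the stainer spanning (278–462, 203–283), the dish at (445,356) and the wash bottle at (238,373). Next I'll enlarge the racks and the channel.

```bash
python3 - <<'E'
import cv2,numpy as np
a=cv2.imread('pics/top_raw.png');b=cv2.imread('pics/side_raw.png')
f=lambda i,x0,y0,w,h,s:cv2.resize(i[y0:y0+h,x0:x0+w],(w*s,h*s),interpolation=cv2.INTER_CUBIC)
# top racks crop 310..380,140..235 ; side racks crop 245..350,135..210; stainer top 170..300,125..190
A=f(a,310,142,66,90,6) #396x540
B=f(b,250,138,100,75,4) #400x300
C=f(b,110,180,100,75,4)
cv2.imwrite('pics/c1.png',np.hstack([A[:540],np.vstack([B,C])[:540]]))
cv2.imwrite('pics/c2.png',f(a,172,124,130,64,6))
E
```

```text
(no output)
```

View pics/c1.png

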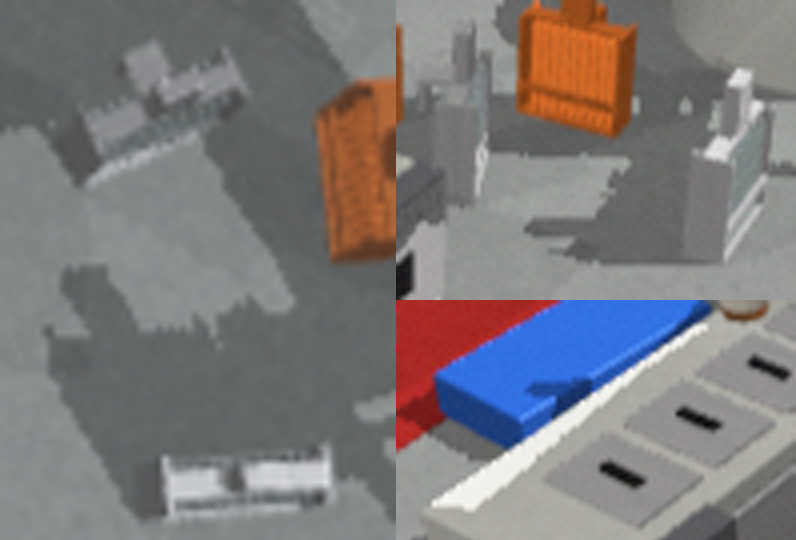

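View pics/c2.png

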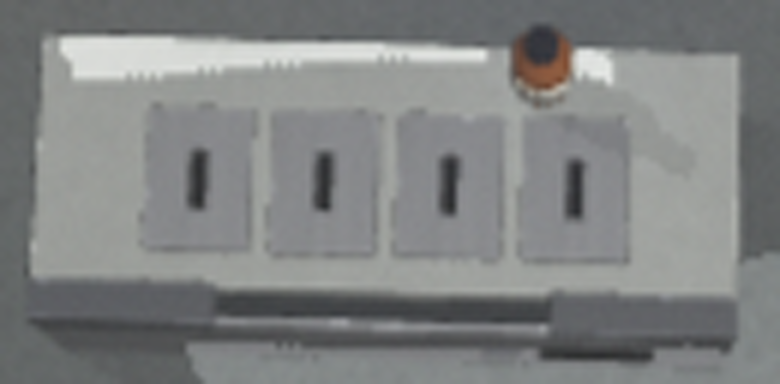

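Rack A is far, with its tab at crop (150,65). Rack B is near, with its centre at (245,485). In the side view B may have a neck stub at (715,118), but this isn't certain. I'll locate both racks and check them with the wrist camera. The channel runs from crop (215,~315) to (550,~330).

```bash
python3 - <<'E'
from h import *
A=lambda x,y:(310+x/6-.5+.5/6,142+y/6-.5+.5/6)
for n,p,z in[('A frame cornr top L',(82,108),.084),('A top R',(240,85),.084),('A bottom front L',(88,185),0.0),('A tabtop',(150,58),.124),
 ('B TL',(162,458),.084),('B TR',(330,447),.084),('B BL',(168,515),.084),('B BR',(330,500),.084)]: print(n,at('top',A(*p),z).round(4))
C=lambda x,y:(172+x/6-.45,124+y/6-.45)
for n,p,z in[('deck BL',(42,37),.1),('deck BR',(738,55),.1),('front TL',(28,318),.1),('front TR',(735,345),.1),('ch L lip',(215,320),.1),('ch R lip',(550,333),.1),('ch L back',(215,292),.1),('ch R back',(550,300),.1)]: print(n,at('top',C(*p),z).round(4))
B=lambda x,y:(250+(x-396)/4-.4,138+y/4-.4)
print(tri('side',B(740,75),'top',A(235,475)),tri('side',B(465,28),'top',A(150,52)))
E
```

```text
A frame cornr top L [ 0.6373 -0.1939  0.084 ]
A top R [ 0.6485 -0.2761  0.084 ]
A bottom front L [ 0.612  -0.2099  0.    ]
A tabtop [ 0.6539 -0.2221  0.124 ]
B TL [ 0.4563 -0.2282  0.084 ]
B TR [ 0.4609 -0.3135  0.084 ]
B BL [ 0.4276 -0.2301  0.084 ]
B BR [ 0.4342 -0.3122  0.084 ]
deck BL [0.733  0.2523 0.1   ]
deck BR [ 0.7195 -0.1056  0.1   ]
front TL [0.5865 0.2568 0.1   ]
front TR [ 0.5685 -0.1004  0.1   ]
ch L lip [0.5844 0.1623 0.1   ]
ch R lip [ 0.5758 -0.007   0.1   ]
ch L back [0.5988 0.1624 0.1   ]
ch R back [ 0.5927 -0.0072  0.1   ]
(array([ 0.44123394, -0.25425628,  0.13606792]), np.float64(0.007128770329091172)) (array([ 0.64525144, -0.22651567,  0.12803849]), np.float64(0.023631543831049717))
```

Request:
arm_command:
  deltas:
    - [[2.2,2.0,1.5,0,0,0],[2.2,2.0,1.5,0,0,0],[2.2,2.0,1.5,0,0,0],[2.2,2.0,1.5,0,0,0],[2.2,2.0,1.5,0,0,0],[2.2,2.0,1.5,0,0,0],[2.2,2.0,1.5,0,0,0],[2.2,2.0,1.5,0,0,0],[2.2,2.0,1.5,0,0,0],[2.2,2.0,1.5,0,0,0],[2.2,2.0,1.5,0,0,0],[0,0,0,0,0,0]]
  gripper: 1

```text
t: 1.1
tool_pos: [0.462, -0.3365, 0.3868]
orientation: [3.085, 0.583, 0.006]
force: [0.2, -0.5, 0.1]
opening: 0.0931
gripper_force: 0.0
```

```bash
python3 - <<'E'
from h import *
m=eyes.camera_model('wrist');save('wrist','w1',s=1.5)
np.save('w1.npy',m,allow_pickle=True);print(m)
R=cv2.Rodrigues(np.array(m['rvec'],float))[0];print(-R.T@np.array(m['tvec']).ravel(),R)
E
```

```text
{'fx': 297.3186396354542, 'fy': 297.3186396354542, 'cx': 256.9692368093411, 'cy': 182.92602966379346, 'rvec': array([-2.3865266 ,  1.62929577,  0.23493458]), 'tvec': array([-0.48313372,  0.21232043,  0.63891929])}
[ 0.53579146 -0.30700277  0.55262359] [[ 0.36464257 -0.93114123  0.00343526]
 [-0.89223902 -0.34834807  0.28733806]
 [-0.26635565 -0.10784076 -0.95782307]]
```

View pics/w1.png

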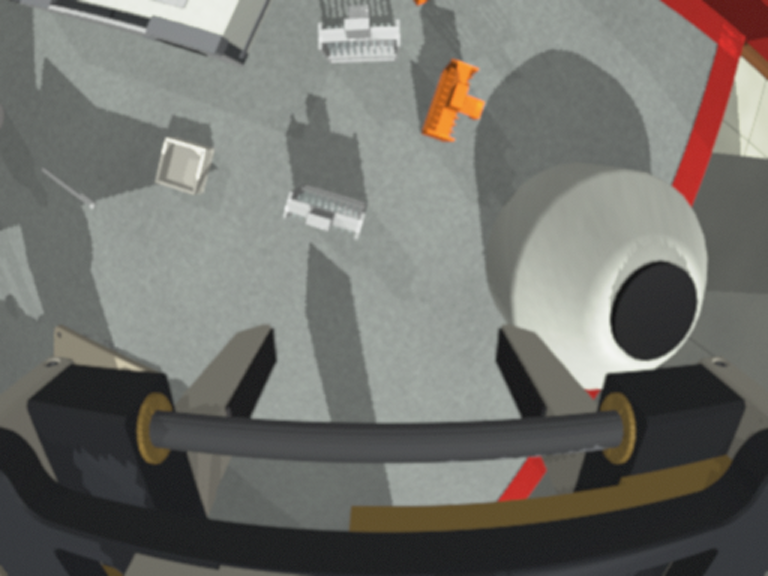

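B at (325,212) shows only a tab and no neck, and A at (358,30) is at the edge of the view. I'll enlarge both and overlay the model hypothesis.

```bash
cat >> h.py <<'E'
def wproj(P,m):
    R=cv2.Rodrigues(np.array(m['rvec'],float))[0];p=R@np.array(P,float)+np.array(m['tvec']).ravel()
    r=np.hypot(p[0],p[1]);th=np.arctan2(r,p[2]);return np.array([m['cx']+m['fx']*th*p[0]/r,m['cy']+m['fy']*th*p[1]/r])
def wat(px,z,m):
    R=cv2.Rodrigues(np.array(m['rvec'],float))[0];d=np.array([px[0]-m['cx'],px[1]-m['cy']])/m['fx'];th=np.linalg.norm(d)
    d=R.T@np.r_[d/th*np.sin(th),np.cos(th)];c=-R.T@np.array(m['tvec']).ravel();return c+d*(z-c[2])/d[2]
E
python3 - <<'E'
from h import *
i=cv2.imread('pics/w1_raw.png')
f=lambda x0,y0,w,h,s:cv2.resize(i[y0:y0+h,x0:x0+w],(w*s,h*s),interpolation=cv2.INTER_CUBIC)
cv2.imwrite('pics/c3.png',np.hstack([f(200,0,80,60,5),f(180,110,80,60,5)]))
E
```

```text
(no output)
```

View pics/c3.png

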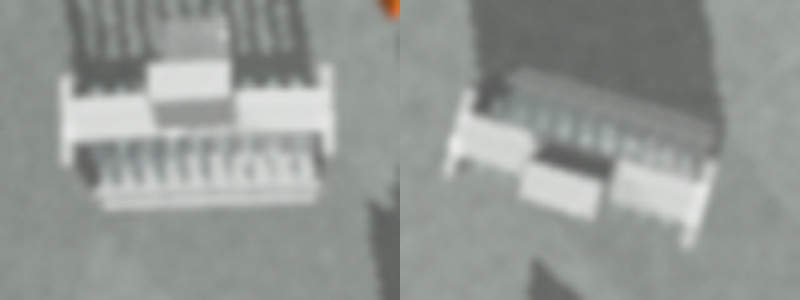

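A (left crop) is the carrier: a neck block at (195,38) sits behind the tab top (150–230, 62–100). B is plain. Now A's pose.

```bash
python3 - <<'E'
from h import *
m=np.load('w1.npy',allow_pickle=True).item()
g=lambda x,y:(200+x/5-.4,y/5-.4)
for n,p,z in[('tabTL',(149,65),.124),('tabTR',(228,61),.124),('tabBL',(152,102),.124),('tabBR',(232,97),.124),('neckL',(160,17),.084),('neckR',(227,16),.084),
 ('frL',(60,75),.084),('frR',(328,65),.084),('flL',(65,168),.084),('frR',(333,155),.084)]: print(n,wat(g(*p),z,m).round(4))
h=lambda x,y:(180+(x-400)/5-.4,110+y/5-.4)
for n,p in[('tab',(528,158)),('',(612,178)),('',(595,218)),('',(520,195))]: print('B',wat(h(*p),.124,m).round(4))
print(wat(h(470,90),.084,m),wat(h(715,155),.084,m),wat(h(450,178),.084,m),wat(h(690,245),.084,m))
E
```

```text
tabTL [ 0.638  -0.2264  0.124 ]
tabTR [ 0.6469 -0.2471  0.124 ]
tabBL [ 0.6276 -0.2315  0.124 ]
tabBR [ 0.6369 -0.2523  0.124 ]
neckL [ 0.6641 -0.2159  0.084 ]
neckR [ 0.6716 -0.2355  0.084 ]
frL [ 0.6354 -0.1936  0.084 ]
frR [ 0.6673 -0.271   0.084 ]
flL [ 0.6068 -0.2068  0.084 ]
frR [ 0.6396 -0.2834  0.084 ]
B [ 0.4485 -0.2612  0.124 ]
B [ 0.4517 -0.2866  0.124 ]
B [ 0.4386 -0.2859  0.124 ]
B [ 0.4372 -0.2626  0.124 ]
[ 0.45459473 -0.23177534  0.084     ] [ 0.46256785 -0.31287908  0.084     ] [ 0.42518616 -0.23489542  0.084     ] [ 0.43223231 -0.31576406  0.084     ]
```

Carrier at (0.637,-0.239), yaw about 23°; the frame and tab sizes match. Stainer origin about (0.575,0.078), yaw about -2.5°. Next I'll look into the channel from above to find the pocket.

Request:
arm_command:
  deltas:
    - [[0.5,3.5,-1.7,0,0,0],[0.5,3.5,-1.7,0,0,0],[0.5,3.5,-1.7,0,0,0],[0.5,3.5,-1.7,0,0,0],[0.5,3.5,-1.7,0,0,0],[0.5,3.5,-1.7,0,0,0],[0.5,3.5,-1.7,0,0,0],[0.4,3.5,-1.7,0,0,0],[0.4,3.5,-1.7,0,0,0],[0.4,3.5,-1.7,0,0,0],[0.4,3.5,-1.7,0,0,0],[0,0,0,0,0,0]]

```text
t: 2.15
tool_pos: [0.5064, 0.0497, 0.1913]
orientation: [-3.084, -0.581, 0.011]
force: [-0.7, 0.4, -0.0]
opening: 0.0933
gripper_force: 0.0
```

```bash
python3 - <<'E'
from h import *
m=eyes.camera_model('wrist');i=eyes.read_camera('wrist');cv2.imwrite('pics/w2_raw.png',i)
np.save('w2.npy',m,allow_pickle=True)
o=np.array([.575,.078,0]);c,s=np.cos(np.radians(-2.5)),np.sin(np.radians(-2.5))
S=lambda x,y,z:o+[c*x-s*y,s*x+c*y,z]
P=[wproj(S(.012,y,.084),m) for y in(-.085,0,.085)];print(np.round(P,1),monitor.read_state()['tool_pos'])
u=np.array(P);x0,y0=(u.min(0)-[12,25]).astype(int);x1,y1=(u.max(0)+[12,25]).astype(int)
y0=max(y0,0);x0=max(x0,0)
k=4 if (x1-x0)*4<=800 else 3
cr=cv2.resize(i[y0:y1,x0:x1],None,fx=k,fy=k,interpolation=cv2.INTER_CUBIC)
b=cv2.convertScaleAbs(cr,alpha=1.6)
print(x0,y0,k,cr.shape)
cv2.imwrite('pics/w2.png',np.vstack([cr,b])[:600])
E
```

```text
[[343.6 127.9]
 [261.2  89. ]
 [176.5  54.9]] [0.50700775 0.04727031 0.19301118]
164 29 4 (492, 764, 3)
```

View pics/w2.png

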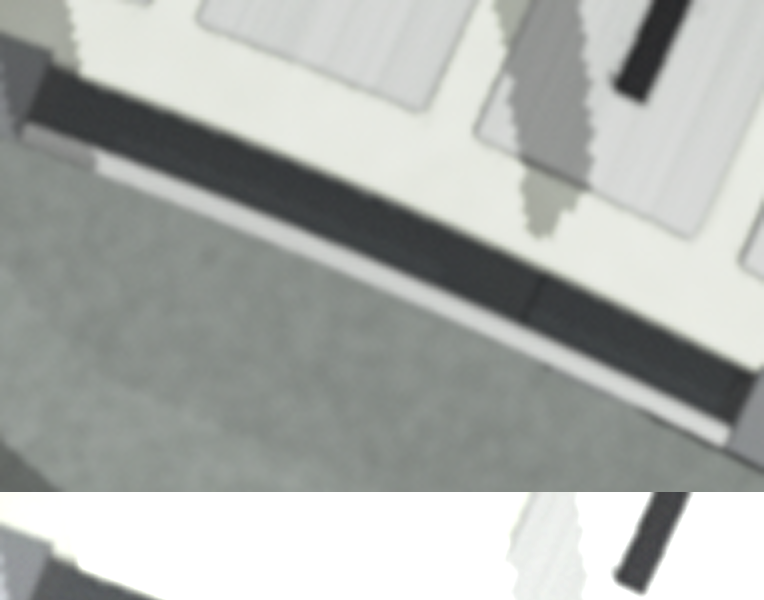

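The channel is visible as a dark band from (30,100) to (745,400), with a faint line at (533,295) that is likely a pocket edge. I'll measure the intensity profile along the channel and check the stainer's pose.

```bash
python3 - <<'E'
from h import *
m=np.load('w2.npy',allow_pickle=True).item();i=cv2.imread('pics/w2_raw.png')
g=lambda x,y:(164+x/4-.4,29+y/4-.4)
for n,p in[('deck edge L',(80,80)),('deck edge mid',(420,220)),('deck edge R',(750,365)),('lip outer L',(20,148)),('lip outer L2',(95,172)),('lip outer R',(720,443)),('lip outer mid',(380,285)),('lip inner L',(25,125)),('lip inner R',(730,425))]: print(n,wat(g(*p),.1,m).round(4))
L=wat(g(533,297),.084,m);print('line',L)
o=np.array([.575,.078,0]);c,s=np.cos(np.radians(-2.5)),np.sin(np.radians(-2.5))
gr=i.astype(np.float32).mean(2)
ys=np.arange(-84,86,2)
for x in(.009,.012,.015):
    pr=[]
    for y in ys:
        P=wproj(o+[c*x-s*y/1e3,s*x+c*y/1e3,.084],m);pr.append(cv2.getRectSubPix(gr,(1,1),tuple(map(float,P)))[0,0])
    print(x,[f'{y}:{v:.0f}' for y,v in zip(ys,pr)])
E
```

```text
deck edge L [0.5974 0.1534 0.1   ]
deck edge mid [0.5933 0.0734 0.1   ]
deck edge R [ 0.5926 -0.0058  0.1   ]
lip outer L [0.5791 0.1609 0.1   ]
lip outer L2 [0.5792 0.1428 0.1   ]
lip outer R [ 0.5738 -0.0067  0.1   ]
lip outer mid [0.5771 0.0762 0.1   ]
lip inner L [0.5843 0.1617 0.1   ]
lip inner R [ 0.5785 -0.0071  0.1   ]
line [0.58732914 0.04277741 0.084     ]
0.009 ['-84:68', '-82:68', '-80:68', '-78:67', '-76:67', '-74:66', '-72:67', '-70:66', '-68:67', '-66:65', '-64:65', '-62:66', '-60:65', '-58:66', '-56:66', '-54:65', '-52:66', '-50:65', '-48:65', '-46:64', '-44:64', '-42:65', '-40:64', '-38:65', '-36:61', '-34:56', '-32:62', '-30:60', '-28:62', '-26:60', '-24:60', '-22:60', '-20:60', '-18:59', '-16:60', '-14:61', '-12:65', '-10:65', '-8:66', '-6:64', '-4:64', '-2:65', '0:65', '2:65', '4:65', '6:65', '8:65', '10:65', '12:66', '14:64', '16:65', '18:65', '20:65', '22:65', '24:64', '26:65', '28:64', '30:64', '32:65', '34:65', '36:64', '38:64', '40:64', '42:64', '44:65', '46:64', '48:64', '50:64', '52:64', '54:64', '56:64', '58:64', '60:63', '62:64', '64:64', '66:63', '68:59'
[... 983 characters left out ...]
', '-64:62', '-62:61', '-60:61', '-58:61', '-56:61', '-54:60', '-52:61', '-50:61', '-48:61', '-46:61', '-44:60', '-42:61', '-40:60', '-38:60', '-36:56', '-34:56', '-32:61', '-30:61', '-28:60', '-26:61', '-24:61', '-22:61', '-20:60', '-18:60', '-16:60', '-14:60', '-12:60', '-10:59', '-8:60', '-6:59', '-4:60', '-2:59', '0:60', '2:60', '4:60', '6:60', '8:59', '10:60', '12:61', '14:60', '16:60', '18:59', '20:60', '22:60', '24:60', '26:59', '28:59', '30:60', '32:59', '34:59', '36:58', '38:61', '40:60', '42:60', '44:59', '46:60', '48:59', '50:59', '52:59', '54:60', '56:60', '58:59', '60:58', '62:59', '64:59', '66:58', '68:58', '70:58', '72:58', '74:58', '76:58', '78:58', '80:58', '82:58', '84:58']
```

The pocket shows as a darker stretch from stainer y = -36 to -13 mm. That is 22–23 mm long as specified, centred at about -24.5 mm. Next I'll go above the carrier with the gripper part-open to keep clear of the orange racks.

Request:
arm_command:
  deltas:
    - [[1.6,-3.5,0.1,0,0,0],[1.6,-3.5,0.1,0,0,0],[1.6,-3.6,0.1,0,0,0.8],[1.6,-3.6,0.1,0,0,0.8],[1.6,-3.6,0.1,0,0,0],[1.7,-3.6,0.1,0,0,0],[1.7,-3.6,0.1,0,0,0],[1.6,-3.6,0,0,0,0],[0,0,0,0,0,0],[0,0,0,0,0,0],[0,0,0,0,0,0]]
  gripper: 0.15

```text
t: 3.12
tool_pos: [0.6382, -0.2419, 0.203]
orientation: [-3.08, -0.616, 0.002]
force: [-0.0, 0.1, 0.3]
opening: 0.0535
gripper_force: 0.0
```

```bash
cat > st.py <<'E'
from h import *
s=monitor.read_state();R=cv2.Rodrigues(np.array(s['orientation']))[0]
print('t',round(s['t'],2),'pos',s['tool_pos'].round(4),'yaw',np.degrees(np.arctan2(R[1,0],R[0,0])).round(2),'z',R[:,2].round(4),'F',s['force'].round(1),'T',s['wrist_torque'].round(2),'op',round(s['opening'],4),'gf',round(s['gripper_force'],1))
E
python3 - <<'E'
from h import *
m=eyes.camera_model('wrist');i=eyes.read_camera('wrist');cv2.imwrite('pics/w3_raw.png',i)
np.save('w3.npy',m,allow_pickle=True)
cv2.imwrite('pics/w3.png',cv2.resize(i[60:310,90:430],None,fx=2.3,fy=2.3,interpolation=cv2.INTER_CUBIC))
import st
E
```

```text
t 3.17 pos [ 0.6385 -0.241   0.2036] yaw 22.69 z [-4.e-04  3.e-04 -1.e+00] F [ 0.2 -0.1  0. ] T [-0.02 -0.01  0.02] op 0.0535 gf 0.0
```

View pics/w3.png

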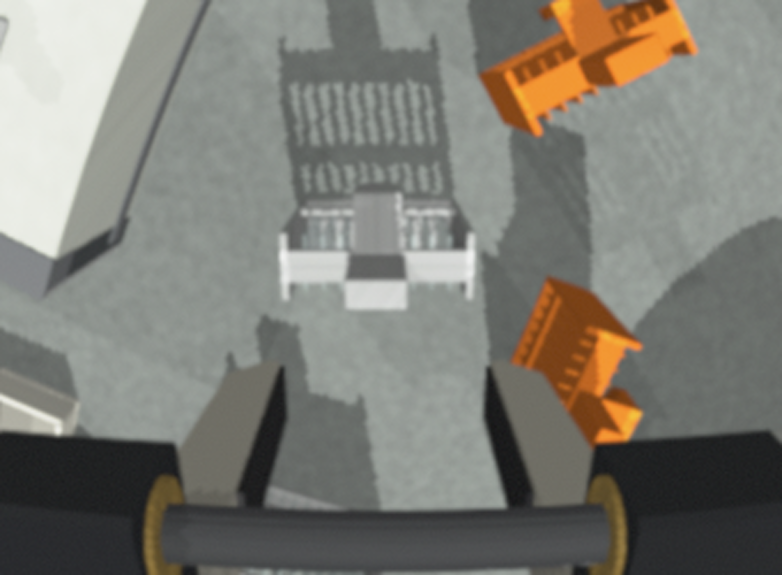

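The neck block at (378,225) is clearly there, so this is the hooked carrier. The tab top spans (345–407, 280–308). Refining its pose.

```bash
python3 - <<'E'
from h import *
m=np.load('w3.npy',allow_pickle=True).item()
g=lambda x,y:(90+x/2.3-.3,60+y/2.3-.3)
Q=[wat(g(*p),.124,m) for p in[(345,281),(407,280),(407,308),(345,309)]]
print(np.round(Q,4),np.mean(Q,0))
F=[wat(g(*p),.084,m) for p in[(281,236),(472,233),(474,297),(286,299)]]
print(np.round(F,4),np.mean(F,0));d=(F[0]-F[1])+(F[3]-F[2]);print(np.degrees(np.arctan2(-d[0],d[1])))
N=[wat(g(*p),.084,m) for p in[(353,192),(403,192)]];print(np.round(N,4))
E
```

```text
[[ 0.6386 -0.2257  0.124 ]
 [ 0.6479 -0.2469  0.124 ]
 [ 0.6377 -0.2513  0.124 ]
 [ 0.6283 -0.2298  0.124 ]] [ 0.63813581 -0.23840839  0.124     ]
[[ 0.6347 -0.1951  0.084 ]
 [ 0.6674 -0.2703  0.084 ]
 [ 0.6415 -0.2831  0.084 ]
 [ 0.6088 -0.207   0.084 ]] [ 0.63811246 -0.23886146  0.084     ]
23.386993188150853
[[ 0.6642 -0.2167  0.084 ]
 [ 0.6722 -0.2361  0.084 ]]
```

Request:
arm_command:
  deltas:
    - [[0,0.2,-2.2,0,0,0.5],[0,0,-2.5,0,0,0],[0,0,-2.5,0,0,0],[0,0,-2.0,0,0,0],[0,0,-1.3,0,0,0],[0,0,-0.7,0,0,0],[0,0,0,0,0,0],[0,0,0,0,0,0],[0,0,0,0,0,0]]

```text
t: 3.92
tool_pos: [0.6404, -0.239, 0.0938]
orientation: [3.075, 0.633, 0.004]
force: [0.8, -0.6, 0.1]
opening: 0.0533
gripper_force: 0.0
```

Request:
arm_command:
  deltas:
    - [[0,0,0,0,0,0],[0,0,0,0,0,0],[0,0,0,0,0,0],[0,0,0,0,0,0],[0,0,0,0,0,0],[0,0,0,0,0,0]]
  gripper: -1
  squeeze: 25

```text
t: 4.42
tool_pos: [0.6393, -0.2386, 0.0917]
orientation: [-3.077, -0.632, 0.0]
force: [-0.0, -0.2, 0.0]
opening: 0.0239
gripper_force: 25.0
```

```bash
python3 st.py
```

```text
t 4.42 pos [ 0.6393 -0.2386  0.0917] yaw 23.23 z [-1.e-04  1.e-04 -1.e+00] F [-0.  -0.2  0. ] T [-0.07  0.03  0.05] op 0.0239 gf 25.0
```

Request:
arm_command:
  deltas:
    - [[0,0,0.4,0,0,0],[0,0,1.0,0,0,0],[0,0,1.7,0,0,0],[0,0,2.2,0,0,0],[0,0,2.4,0,0,0],[0,0,2.4,0,0,0],[0,0,1.7,0,0,0],[0,0,1.0,0,0,0],[0,0,0.4,0,0,0],[0,0,0,0,0,0]]
  squeeze: 35

```text
t: 5.25
tool_pos: [0.6397, -0.2389, 0.2247]
orientation: [3.076, 0.632, 0.002]
force: [-0.0, -0.8, -3.6]
opening: 0.0235
gripper_force: 35.0
```

Request:
arm_command:
  deltas:
    - [[-0.3,1.0,0,0,0,-1.0],[-0.5,2.0,0,0,0,-2.4],[-0.8,3.0,0,0,0,-2.8],[-0.8,3.5,0,0,0,-2.8],[-0.8,3.7,0,0,0,-2.8],[-0.8,3.7,0,0,0,-2.8],[-0.8,3.7,0,0,0,-2.8],[-0.8,3.7,0,0,0,-2.8],[-0.8,3.3,0,0,0,-2.0],[-0.7,2.5,0,0,0,-1.6],[-0.5,1.8,0,0,0,-1.0],[-0.3,1.0,0,0,0,-0.6]]

```text
t: 6.25
tool_pos: [0.5584, 0.0929, 0.2215]
orientation: [-3.141, 0.057, 0.005]
force: [-0.3, 0.4, -3.3]
opening: 0.0237
gripper_force: 35.0
```

Request:
arm_command:
  deltas:
    - [[0,0,0,0,0,0],[0,0,0,0,0,0],[0,0,0,0,0,0],[0,0,0,0,0,0]]

```text
t: 6.58
tool_pos: [0.5603, 0.0893, 0.223]
orientation: [3.141, -0.061, -0.001]
force: [0.5, 0.4, -2.3]
opening: 0.0234
gripper_force: 35.0
```

```bash
python3 - <<'E'
from h import *
import st
m=eyes.camera_model('wrist');i=eyes.read_camera('wrist');cv2.imwrite('pics/w4_raw.png',i)
np.save('w4.npy',m,allow_pickle=True)
b=eyes.read_camera('side');cv2.imwrite('pics/s4_raw.png',b)
W=cv2.resize(i[50:250,130:390],(520,400),interpolation=cv2.INTER_CUBIC)
# side crop around the carrier
p=proj('side',[.56,.09,.18]).astype(int);print(p)
x0,y0=p-[35,50];S=cv2.resize(b[y0:y0+100,x0:x0+70],(280,400),interpolation=cv2.INTER_CUBIC);print(x0,y0)
cv2.imwrite('pics/c4.png',np.hstack([W,S]))
E
```

```text
t 6.58 pos [0.5603 0.0893 0.223 ] yaw -2.22 z [-9.e-04 -4.e-04 -1.e+00] F [ 0.5  0.4 -2.3] T [ 0.06  0.   -0.03] op 0.0234 gf 35.0
[220 191]
185 141
```

View pics/c4.png

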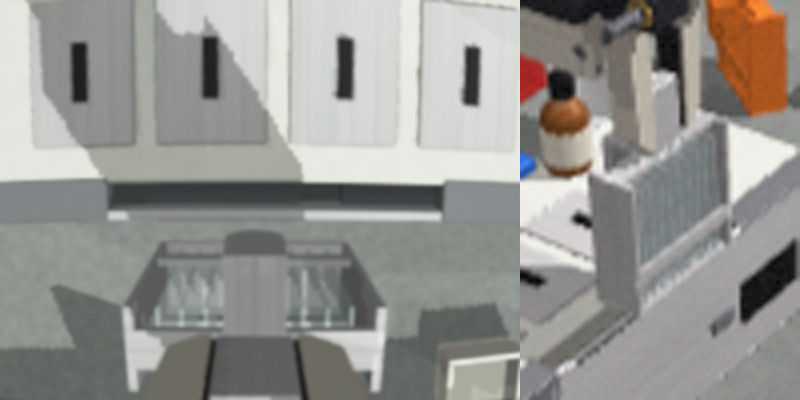

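The carrier hangs in the grip, with its neck end in the wrist crop at (225–287, 232). The channel spans (108–443, 185–210) and the pocket edge is at (340,195). Checking tongue position and tilt against the channel.

```bash
python3 - <<'E'
from h import *
m=np.load('w4.npy',allow_pickle=True).item()
g=lambda x,y:(130+x/2-.25,50+y/2-.25)
zt=.223-.0917
for n,p,z in[('neck end L',(225,235),.084+zt),('neck end R',(287,235),.084+zt),('frame top L end',(123,307),.084+zt),('frame top R end',(386,307),.084+zt),
 ('lip outer L',(108,219),.1),('lip outer R',(442,219),.1),('lip inner L',(108,211),.1),('lip inner R',(442,212),.1),('deck L',(108,183),.1),('deck R',(442,184),.1),('pocket',(340,195),.084)]: print(n,wat(g(*p),z,m).round(4))
# expected neck end if not tilted
yaw=np.radians(-2.22);c,s=np.cos(yaw),np.sin(yaw)
for y in(.01,-.01): print('exp',np.array([.560-.0005+c*.032-s*y,.0893+s*.032+c*y]),)
T=np.array([.5603,.0893])
for x,y in((.032,.01),(.032,-.01),(-.015,.042),(-.015,-.042),(.015,.042)):print(x,y,(wproj([T[0]+c*x-s*y,T[1]+s*x+c*y,.084+zt],m)-[130,50])*2)
gr=cv2.imread('pics/w4_raw.png').mean(2).astype(np.float32)
o=np.array([.576,.0775])
c,s=np.cos(np.radians(-2.2)),np.sin(np.radians(-2.2))
for x in(.013,.016):
  print([f"{y}:{cv2.getRectSubPix(gr,(1,1),tuple(map(float,wproj([o[0]+c*x-s*y/1e3,o[1]+s*x+c*y/1e3,.084],m))))[0,0]:.0f}" for y in range(-60,20,2)])
E
```

```text
neck end L [0.598  0.0962 0.2153]
neck end R [0.5972 0.0776 0.2153]
frame top L end [0.576  0.1299 0.2153]
frame top R end [0.5727 0.0467 0.2153]
lip outer L [0.5806 0.162  0.1   ]
lip outer R [ 0.5743 -0.0082  0.1   ]
lip inner L [0.5847 0.1616 0.1   ]
lip inner R [ 0.578 -0.008  0.1  ]
deck L [0.599  0.1603 0.1   ]
deck R [ 0.5925 -0.0076  0.1   ]
pocket [0.585 0.043 0.084]
exp [0.59186335 0.09805292]
exp [0.59108862 0.07806793]
0.032 0.01 [219.35985825 251.7007204 ]
0.032 -0.01 [285.46285025 251.67076743]
-0.015 0.042 [127.16016276 387.35267356]
-0.015 -0.042 [377.98188717 387.25583657]
0.015 0.042 [119.67250303 303.7802122 ]
['-60:59', '-58:59', '-56:59', '-54:58', '-52:59', '-50:57', '-48:58', '-46:58', '-44:57', '-42:58', '-40:58', '-38:58', '-36:57', '-34:51', '-32:59', '-30:59', '-28:58', '-26:59', '-24:58', '-22:59', '-20:58', '-18:57', '-16:58', '-14:58', '-12:58', '-10:58', '-8:59', '-6:59', '-4:59', '-2:59', '0:58', '2:59', '4:59', '6:59', '8:58', '10:57', '12:58', '14:59', '16:58', '18:58']
['-60:101', '-58:101', '-56:99', '-54:97', '-52:96', '-50:95', '-48:92', '-46:90', '-44:89', '-42:88', '-40:86', '-38:85', '-36:82', '-34:78', '-32:84', '-30:85', '-28:85', '-26:86', '-24:87', '-22:88', '-20:89', '-18:89', '-16:88', '-14:77', '-12:67', '-10:67', '-8:67', '-6:67', '-4:68', '-2:67', '0:69', '2:68', '4:68', '6:68', '8:68', '10:68', '12:68', '14:68', '16:68', '18:67']
```

The dark rounded part is the tongue's far face. The neck edge matches the untilted prediction to about 1 mm, so the carrier is straight. The tongue is over the channel, about 36 mm to the +y side of the pocket. Descending.

Request:
arm_command:
  deltas:
    - [[0.1,0,-0.6,0,0,0],[0,0,-1.4,0,0,0],[0,0,-1.8,0,0,0],[0,0,-1.8,0,0,0],[0,0,-1.2,0,0,0],[0,0,-0.7,0,0,0],[0,0,-0.3,0,0,0],[0,0,0,0,0,0],[0,0,0,0,0,0]]

```text
t: 7.43
tool_pos: [0.5619, 0.0903, 0.1464]
orientation: [-3.141, 0.06, -0.002]
force: [-0.2, 0.3, -1.8]
opening: 0.0239
gripper_force: 35.0
```

```bash
python3 st.py
```

```text
t 7.43 pos [0.5619 0.0903 0.1464] yaw -2.18 z [ 1.1e-03  1.0e-04 -1.0e+00] F [-0.2  0.3 -1.8] T [ 0.01  0.04 -0.  ] op 0.0239 gf 35.0
```

Request:
arm_command:
  deltas:
    - [[0,0,-0.3,0,0,0],[0,0,-0.3,0,0,0],[0,0,-0.3,0,0,0],[0,0,-0.2,0,0,0],[0,0,-0.2,0,0,0],[0,0,-0.1,0,0,0],[0,0,0,0,0,0],[0,0,0,0,0,0]]

```text
t: 8.1
tool_pos: [0.5613, 0.0904, 0.1316]
orientation: [-3.141, 0.059, 0.0]
force: [0.4, -1.1, -3.0]
opening: 0.0235
gripper_force: 35.0
```

Request:
arm_command:
  deltas:
    - [[0,0,-0.1,0,0,0],[0,0,-0.1,0,0,0],[0,0,-0.1,0,0,0],[0,0,-0.1,0,0,0],[0,0,0,0,0,0],[0,0,0,0,0,0]]

```text
t: 8.6
tool_pos: [0.5612, 0.0903, 0.1275]
orientation: [3.141, -0.059, -0.0]
force: [-0.4, -0.4, -2.2]
opening: 0.0237
gripper_force: 35.0
```

Request:
arm_command:
  deltas:
    - [[0,0,-0.05,0,0,0],[0,0,-0.05,0,0,0],[0,0,0,0,0,0],[0,0,0,0,0,0]]

```text
t: 8.93
tool_pos: [0.5613, 0.0903, 0.1266]
orientation: [-3.141, 0.06, 0.0]
force: [-0.8, -0.3, -2.1]
opening: 0.0238
gripper_force: 35.0
```

Request:
arm_command:
  deltas:
    - [[0,0,-0.05,0,0,0],[0,0,-0.05,0,0,0],[0,0,0,0,0,0],[0,0,0,0,0,0]]

```text
t: 9.27
tool_pos: [0.5613, 0.0904, 0.1256]
orientation: [-3.141, 0.059, 0.0]
force: [0.3, 0.1, -2.9]
opening: 0.0239
gripper_force: 35.0
```

```bash
python3 st.py
```

```text
t 9.27 pos [0.5613 0.0904 0.1256] yaw -2.17 z [-1.e-04  0.e+00 -1.e+00] F [ 0.3  0.1 -2.9] T [-0.02  0.02 -0.03] op 0.0239 gf 35.0
```

Request:
arm_command:
  deltas:
    - [[0,0,-0.05,0,0,0],[0,0,0,0,0,0],[0,0,-0.05,0,0,0],[0,0,0,0,0,0],[0,0,0,0,0,0]]

```text
t: 9.68
tool_pos: [0.5615, 0.0904, 0.1252]
orientation: [-3.141, 0.059, -0.001]
force: [-3.0, 0.0, 4.3]
opening: 0.0239
gripper_force: 35.0
```

```bash
python3 st.py
```

```text
t 9.68 pos [0.5615 0.0904 0.1252] yaw -2.17 z [ 4.e-04  0.e+00 -1.e+00] F [-3.   0.   4.3] T [-0.07  0.54 -0.03] op 0.0239 gf 35.0
```

Contact is at tip height 84 mm as predicted, with about 7 N on the strip. Now I'll slide towards -y.

Request:
arm_command:
  deltas:
    - [[0,-0.1,0,0,0,0],[0,-0.2,0,0,0,0],[-0.01,-0.3,0,0,0,0],[-0.01,-0.3,0,0,0,0],[-0.01,-0.3,0,0,0,0],[-0.02,-0.3,0,0,0,0],[-0.01,-0.3,0,0,0,0],[-0.01,-0.3,0,0,0,0],[-0.01,-0.3,0,0,0,0],[-0.01,-0.2,0,0,0,0],[-0.01,-0.2,0,0,0,0],[0,0,0,0,0,0]]

```text
t: 10.68
tool_pos: [0.5596, 0.061, 0.1236]
orientation: [3.139, -0.061, -0.003]
force: [1.3, -1.7, -0.5]
opening: 0.0235
gripper_force: 35.0
```

```bash
python3 st.py
```

```text
t 10.68 pos [0.5596 0.061  0.1236] yaw -2.22 z [-0.0018 -0.0015 -1.    ] F [ 1.3 -1.7 -0.5] T [-0.42 -0.08 -0.07] op 0.0235 gf 35.0
```

Request:
arm_command:
  deltas:
    - [[0,-0.1,0,0,0,0],[-0.01,-0.1,0,0,0,0],[0,-0.1,0,0,0,0],[-0.01,-0.1,0,0,0,0],[0,-0.1,0,0,0,0],[-0.01,-0.1,0,0,0,0],[0,-0.1,0,0,0,0],[0,-0.1,0,0,0,0],[0,0,0,0,0,0],[0,0,0,0,0,0]]

```text
t: 11.52
tool_pos: [0.56, 0.0543, 0.1246]
orientation: [-3.141, 0.06, -0.0]
force: [-0.7, -0.3, -2.4]
opening: 0.0236
gripper_force: 35.0
```

```bash
python3 st.py
```

```text
t 11.52 pos [0.56   0.0543 0.1246] yaw -2.18 z [ 0.  0. -1.] F [-0.7 -0.3 -2.4] T [0.06 0.06 0.02] op 0.0236 gf 35.0
```

The vertical load is back to bare weight, so the tongue is over the pocket. I'll move 1 mm more and lower.

Request:
arm_command:
  deltas:
    - [[0,-0.08,-0.05,0,0,0],[0,0,-0.1,0,0,0],[0,0,-0.1,0,0,0],[0,0,-0.1,0,0,0],[0,0,0,0,0,0],[0,0,0,0,0,0]]

```text
t: 12.02
tool_pos: [0.5599, 0.0536, 0.121]
orientation: [3.141, -0.059, -0.0]
force: [-0.2, 0.0, -3.6]
opening: 0.0234
gripper_force: 35.0
```

```bash
python3 st.py
```

```text
t 12.02 pos [0.5599 0.0536 0.121 ] yaw -2.17 z [-2.e-04 -0.e+00 -1.e+00] F [-0.2  0.  -3.6] T [-0.01  0.05  0.  ] op 0.0234 gf 35.0
```

Inside the pocket and free. Home should be at TCP z of about 0.1185.

Request:
arm_command:
  deltas:
    - [[0,0,-0.1,0,0,0],[0,0,-0.05,0,0,0],[0,0,-0.05,0,0,0],[0,0,0,0,0,0],[0,0,0,0,0,0]]

```text
t: 12.43
tool_pos: [0.56, 0.0535, 0.1191]
orientation: [3.141, -0.059, -0.0]
force: [-0.2, -0.2, -2.1]
opening: 0.0239
gripper_force: 35.0
```

```bash
python3 st.py
```

```text
t 12.43 pos [0.56   0.0535 0.1191] yaw -2.17 z [-1.e-04 -0.e+00 -1.e+00] F [-0.2 -0.2 -2.1] T [ 0.03  0.02 -0.03] op 0.0239 gf 35.0
```

Request:
arm_command:
  deltas:
    - [[0,0,-0.05,0,0,0],[0,0,0,0,0,0],[0,0,0,0,0,0]]

```text
t: 12.68
tool_pos: [0.56, 0.0536, 0.1186]
orientation: [3.141, -0.059, -0.0]
force: [0.4, 0.5, -3.0]
opening: 0.0236
gripper_force: 35.0
```

```bash
python3 st.py
```

```text
t 12.68 pos [0.56   0.0536 0.1186] yaw -2.17 z [-1.e-04 -0.e+00 -1.e+00] F [ 0.4  0.5 -3. ] T [0.03 0.   0.  ] op 0.0236 gf 35.0
```

Request:
arm_command:
  deltas:
    - [[0,0,-0.05,0,0,0],[0,0,0,0,0,0],[0,0,-0.03,0,0,0],[0,0,0,0,0,0],[0,0,0,0,0,0]]

```text
t: 13.1
tool_pos: [0.5602, 0.0535, 0.1183]
orientation: [-3.141, 0.059, -0.001]
force: [-2.0, -0.6, 2.6]
opening: 0.0238
gripper_force: 35.0
```

```bash
python3 st.py
```

```text
t 13.1 pos [0.5602 0.0535 0.1183] yaw -2.17 z [ 4.e-04 -0.e+00 -1.e+00] F [-2.  -0.6  2.6] T [0.01 0.54 0.07] op 0.0238 gf 35.0
```

Seated 7 mm below the strip level with contact, so the hook is home. I'll ease the grip first, then open.

Request:
arm_command:
  deltas:
    - [[0,0,0,0,0,0],[0,0,0,0,0,0],[0,0,0,0,0,0],[0,0,0,0,0,0],[0,0,0,0,0,0],[0,0,0,0,0,0]]
  squeeze: 3

```text
t: 13.6
tool_pos: [0.56, 0.0536, 0.1179]
orientation: [-3.141, 0.059, -0.0]
force: [-2.1, -0.4, 2.9]
opening: 0.0243
gripper_force: 3.0
```

Request:
arm_command:
  deltas:
    - [[0,0,0,0,0,0],[0,0,0,0,0,0],[0,0,0,0,0,0],[0,0,0,0,0,0],[0,0,0,0,0,0],[0,0,0,0,0,0]]
  gripper: 0.1

```text
t: 14.1
tool_pos: [0.56, 0.0535, 0.1177]
orientation: [3.141, -0.059, -0.0]
force: [0.6, -0.3, 0.1]
opening: 0.0506
gripper_force: 0.0
```

Request:
arm_command:
  deltas:
    - [[0,0,0.3,0,0,0],[0,0,0.8,0,0,0],[0,0,1.5,0,0,0],[0,0,2.0,0,0,0],[0,0,2.0,0,0,0],[0,0,2.0,0,0,0],[0,0,2.0,0,0,0],[0,0,2.0,0,0,0],[0,0,1.0,0,0,0],[0,0,0,0,0,0],[0,0,0,0,0,0]]

```text
t: 15.02
tool_pos: [0.5603, 0.0536, 0.2542]
orientation: [-3.141, 0.059, -0.002]
force: [-0.4, 0.0, -1.3]
opening: 0.051
gripper_force: 0.0
```

```bash
python3 - <<'E'
from h import *
import st
m=eyes.camera_model('wrist');i=eyes.read_camera('wrist');b=eyes.read_camera('side');a=eyes.read_camera('top')
np.save('w5.npy',m,allow_pickle=True)
for n,q in(('w5',i),('s5',b),('t5',a)):cv2.imwrite(f'pics/{n}_raw.png',q)
W=cv2.resize(i[60:260,140:340],(400,400),interpolation=cv2.INTER_CUBIC)
x0,y0=proj('side',[.56,.053,.08]).astype(int)-[50,50];S=cv2.resize(b[y0:y0+100,x0:x0+100],(400,400),interpolation=cv2.INTER_CUBIC)
cv2.imwrite('pics/c5.png',np.hstack([W,S]))
E
```

```text
t 15.02 pos [0.5603 0.0536 0.2542] yaw -2.17 z [ 0.0013  0.     -1.    ] F [-0.4  0.  -1.3] T [ 0.    0.05 -0.02] op 0.051 gf 0.0
```

View pics/c5.png

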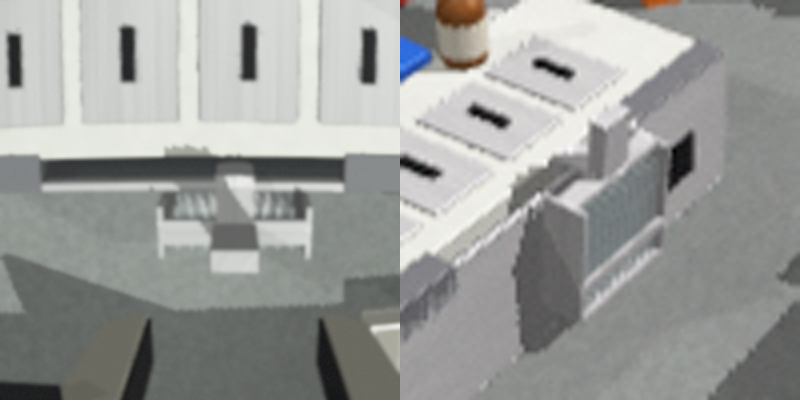

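The carrier hangs on the front: its neck crosses the lip at (235,180) and its tab top is at (235,262). I'll do a quick height and lean check by triangulation, confirm the other objects haven't moved, then hand in.

```bash
python3 - <<'E'
from h import *
m=np.load('w5.npy',allow_pickle=True).item()
for z in(.146,.151):print(z,wat((140+235/2,60+262/2),z,m).round(4))
x0,y0=proj('side',[.56,.053,.08]).astype(int)-[50,50]
print('side tab top centre seen',(x0+(608-400)/4,y0+116/4),[proj('side',[.556,.053,z]).round(1) for z in(.144,.151,.158)])
a=cv2.imread('pics/top_raw.png').astype(int);b=cv2.imread('pics/t5_raw.png').astype(int)
d=np.abs(a-b).mean(2)
for n,(x,y) in dict(dish=(285,228),B=(351,223),wash=(152,239),drop=(262,134)).items():print(n,d[y-12:y+12,x-12:x+12].mean().round(1),d[y-5:y+5,x-5:x+5].max())
E
```

```text
0.146 [0.5492 0.0529 0.146 ]
0.151 [0.5509 0.0529 0.151 ]
side tab top centre seen (np.float64(233.0), np.float64(197.0)) [array([231.8, 197. ]), array([231.7, 194.4]), array([231.6, 191.9])]
dish 6.6 10.0
B 7.9 21.0
wash 7.9 68.0
drop 39.3 117.66666666666667
```

```bash
python3 - <<'E'
from h import *
a=cv2.imread('pics/side_raw.png');b=cv2.imread('pics/s5_raw.png');t=cv2.imread('pics/top_raw.png');u=cv2.imread('pics/t5_raw.png')
def sh(n,A,B,x,y,w,h):
    T=A[y:y+h,x:x+w];r=cv2.matchTemplate(B[y-8:y+h+8,x-8:x+w+8],T,cv2.TM_CCOEFF_NORMED);_,v,_,l=cv2.minMaxLoc(r);print(n,round(v,2),np.array(l)-8)
sh('drop side',a,b,187,156,20,30);sh('wash side',a,b,198,292,40,78);sh('dish side',a,b,285,214,38,34);sh('B side',a,b,318,152,30,55)
sh('wash top',t,u,138,225,28,28);sh('dish top',t,u,272,214,26,26);sh('B top',t,u,332,212,38,22)
E
```

```text
drop side 0.91 [0 0]
wash side 0.84 [0 0]
dish side 1.0 [0 0]
B side 0.79 [0 0]
wash top 0.95 [0 0]
dish top 1.0 [0 0]
B top 0.92 [0 0]
```

Nothing else has moved, and the carrier's lean is about 0.12 rad, within the limit. Handing in.

```bash
python3 -c "
from plant import ticket
print(ticket.close_job())"
```

```text
the job is handed in; nothing more can be done
None
```

I handed the job in at about 15 s: the carrier hangs with its hook home in the pocket, leaning about 0.12 rad, the gripper is clear, contact with the stainer read about 7 N, and the rack, bottles and dish showed no shift in the images.

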